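# Slide three chain sprockets into the stock rows of their size

## Task

Three loose chain sprockets, small, middle and large, lie on the stall's counter in front of three blue stock rows, each of which already holds one sprocket of its own size. Slide every loose sprocket flat along the counter, without lifting it, into the row of its own size until it is wholly inside, with nothing sticking out past the front ends of the row's walls. Do not shove the sprockets already in the rows, and leave the other things on the counter alone.

Things in the scene. Friction and masses are not known exactly. Their poses are not given: they have to be found in the camera images.
- loose_small_centre (a point): centre of the loose small sprocket (to be sorted), half-way up its plate, 8 mm above the counter. Steel chain sprocket lying flat: round toothed plate 64 mm in diameter over the teeth (pushes like a plain disc), 16 mm thick, with a round hub 30 mm in diameter on top that reaches 24 mm above the counter; z up; about 0.25 kg, varies by a fifth or so; it slides with ordinary friction and stops almost at once when a slow push stops
- loose_middle_centre (a point): centre of the loose middle sprocket (to be sorted), half-way up its plate, 8 mm above the counter. Steel chain sprocket lying flat: round toothed plate 80 mm in diameter over the teeth (pushes like a plain disc), 16 mm thick, with a round hub 30 mm in diameter on top that reaches 24 mm above the counter; z up; about 0.4 kg, varies by a fifth or so; it slides with ordinary friction and stops almost at once when a slow push stops
- loose_large_centre (a point): centre of the loose large sprocket (to be sorted), half-way up its plate, 8 mm above the counter. Steel chain sprocket lying flat: round toothed plate 96 mm in diameter over the teeth (pushes like a plain disc), 16 mm thick, with a round hub 30 mm in diameter on top that reaches 24 mm above the counter; z up; about 0.6 kg, varies by a fifth or so; it slides with ordinary friction and stops almost at once when a slow push stops
- row_small: row for the small sprockets: fixed floorless channel of blue steel walls on the counter, 76 mm wide inside, 245 mm long, walls 30 mm high and 4 mm thick, open at the front (robot side) and top. Origin: middle of the open front, on the counter; x points into the row along its middle line, z up. The rows are parallel, 122 mm apart, in changing order; a wooden rail 45 mm high runs behind them
- row_middle: row for the middle sprockets: fixed floorless channel of blue steel walls on the counter, 92 mm wide inside, 245 mm long, walls 30 mm high and 4 mm thick, open at the front (robot side) and top. Origin: middle of the open front, on the counter; x points into the row along its middle line, z up. The rows are parallel, 122 mm apart, in changing order; a wooden rail 45 mm high runs behind them
- row_large: row for the large sprockets: fixed floorless channel of blue steel walls on the counter, 108 mm wide inside, 245 mm long, walls 30 mm high and 4 mm thick, open at the front (robot side) and top. Origin: middle of the open front, on the counter; x points into the row along its middle line, z up. The rows are parallel, 122 mm apart, in changing order; a wooden rail 45 mm high runs behind them
- stock_small_centre (a point): centre, half-way up its plate, of the small sprocket (64 mm, same shape as the loose one) that already lies loose in row_small, on its middle line; between it and the open front there is room for one more sprocket of its size and 28 to 36 mm to spare. Leave it where it is
- stock_middle_centre (a point): centre, half-way up its plate, of the middle sprocket (80 mm, same shape as the loose one) that already lies loose in row_middle, on its middle line; between it and the open front there is room for one more sprocket of its size and 28 to 36 mm to spare. Leave it where it is
- stock_large_centre (a point): centre, half-way up its plate, of the large sprocket (96 mm, same shape as the loose one) that already lies loose in row_large, on its middle line; between it and the open front there is room for one more sprocket of its size and 28 to 36 mm to spare. Leave it where it is
- spanner: steel spanner, 180 mm long, 25 to 45 mm wide at the head, lying on the counter to the left of the sprockets; a bystander. Origin: on its underside near its middle, x along it
- oil: yellow oil bottle with a red cap, 60 mm in diameter, 150 mm tall, to the right of the rows; a bystander. Further right stands a fixed green crate 190 mm tall. Origin: centre of its underside
- padlock: brass padlock lying flat, body 50 x 60 x 22 mm with a steel shackle, to the right of the sprockets; a bystander. Origin: centre of the underside of its body
- tub: empty blue plastic tub, 100 mm in diameter, 70 mm tall, to the left of the rows; a bystander. Further left stands a fixed grey drawer unit 200 mm tall. Origin: centre of its underside
Not all that is in view belongs to the job. What is shaped like the part that bears loose_large_centre but green is not meant. Leave any pink look-alike of the part that bears loose_small_centre alone.

How it is judged (in metres and radians):
At the end, for the whole second after the job is handed in: Each loose sprocket lies flat and at rest on the counter in the row of its own size, its rear edge no more than 2 mm short of the open front of the row (wholly inside), between the row's walls (centre within 12 mm of the middle line) and in front of the row's back wall (x of loose_small_centre in the frame of row_small between 0.03 and 0.24 m and y of loose_small_centre in the frame of row_small between -0.012 and 0.012 m and height (world z) of each of loose_small_centre, loose_middle_centre, loose_large_centre below 0.013 m and angle between each of loose_small_centre, loose_middle_centre, loose_large_centre's own z axis and vertical below 0.15 rad and linear speed of each of loose_small, loose_middle, loose_large below 0.01 m/s and x of loose_middle_centre in the frame of row_middle between 0.038 and 0.24 m and y of loose_middle_centre in the frame of row_middle between -0.012 and 0.012 m and x of loose_large_centre in the frame of row_large between 0.046 and 0.24 m and y of loose_large_centre in the frame of row_large between -0.012 and 0.012 m); the robot touches nothing.
It fails at once if a loose sprocket is lifted off the counter or tipped up (height (world z) of any of loose_small_centre, loose_middle_centre, loose_large_centre above 0.025 m or angle between any of loose_small_centre, loose_middle_centre, loose_large_centre's own z axis and vertical above 0.4 rad).
It fails at once if a sprocket already in its row is shoved more than 10 mm (distance of any of stock_small_centre, stock_middle_centre, stock_large_centre from where it was at the start of the episode above 0.01 m).
It fails at once if the spanner, oil bottle, padlock or tub is moved more than 20 mm (distance of any of spanner, oil, padlock, tub from where it was at the start of the episode above 0.02 m).
It also fails if it takes over 72 s, if anything falls off the work surface, if the arm or the gripper's body presses on something with over 40 N, if the wrist force passes 120 N, or if a joint passes its speed limit or range.

## Robot

A 6-joint arm with a two-finger parallel gripper is mounted at the origin on the work surface. World frame = base frame: x ahead of the robot, y to its left, z up, the work surface at z = 0. Lengths are in mm, angles in rad, forces in N, time in s.
With the tool pointing down it reaches from about 350 to 975 mm from the base axis. Payload 7.1 kg.
Tool frame: the origin (TCP) lies at the very end of the fingers, on their centre line; the grasp point (between the pads) lies 19 mm behind it; x points along the fingers, y is the direction in which the jaws open and shut, and the axes are right-handed (so a half turn about x gives the same grasp; the last joint's range is limited). The gripper opens to 88 mm and grips with 3 to 60 N. Pads are 20 mm wide; open, the fingers measure 115 mm over their backs; the gripper's body (75 mm by 178 mm) begins 61 mm behind the grasp point.
Start: joints at [-1.255, 0.423, 1.63, -0, 1.089, -0.019], TCP at [205.38, -590.274, 222.675] pointing down, gripper open.
Joint ranges: [-3, 3], [-0.9, 2.11], [0.09, 2.58], [-1.31, 4.45], [0.11, 2.69], [-2.54, 2.54]. Speed limits (rad/s): [2.39, 2.39, 3.01, 3.14, 3.14, 3.14].

## Interface

Orientations are given as a rotation vector (axis times angle).
In Python, from workcell import ctrl gives the robot as it stands. The module is installed in compiled form; this text tells all that it offers.
- The arm moves only by the tool carry_out, never from a script. Its argument "commands" is a list of rows, each a list of 6 numbers: the shift along the tool's x, y, z in m, then the turn, a rotation vector about the tool's x, y, z in degrees. In form: [[tx, ty, tz, rx, ry, rz], ...]. A call has 1 to 8 rows; each row shifts and turns the pose as measured when the row begins, along the tool's axes as they then stand; what a row does not reach is not made up. A row lasts 1/8 s, in which the tool goes at most 62.5 mm and 10.7 degrees, less where a joint would pass 70% of its speed; a pose out of reach is approached as far as the arm can. A call with a gripper value outside its range is refused whole. "grip" is the closure, from 0 (fully open) to 1 (shut), set as the call begins (left out, the last holds). The fingers move at their own pace and stop on an object; the grip force is fixed at half the most. Time passes only in rows, so rows that do not move let the fingers close. It gives the time, the measured TCP pose, the force and the opening at its end, in the units of the state.
- ctrl.get_obs(): the state, without advancing time (a new reading comes with each control period).
- ctrl.get_image(name): name is "scene" or "top" or "wrist"; returns a dict with "pixels" (400x640x3 uint8, blue, green, red), "intrinsics" (3x3 intrinsics, pixels), "rvec" (rotation vector, rad) and "tvec" (3), from world to camera coordinates, as OpenCV has them. Camera axes: x right, y down, z forward; pixel columns grow to the right and rows downward; lengths in mm; the calibration is good to about 2 mm. A picture is of the moment at which its call begins. There is no depth.
- ctrl.close_job(): hands the job in, once; it reports no verdict.
The state is a dict: "t": time; "qpos": joint angles; "qvel": joint speeds; "joint_torque": joint torques, N m; "ee_pos": TCP position; "orientation": TCP orientation; "ft_force": force on the tool from outside, world axes, zero at the start; "moment": the same for the moment, N m; "width": finger opening in mm.
Only numpy, scipy, OpenCV 4.12 (cv2) and the standard library are available. Lean on these libraries where they do the work, as an engineer would, in place of code of your own. Each camera call takes 0.05 s, during which the arm holds its last target. There are 200 camera calls.

## Working session

There is one attempt and no reset: what is moved stays moved. The work goes in short steps, Python scripts to look and compute and a tool call to move; the robot and the scene stay as the last step left them, time stands still between calls to the robot, and variables do not carry over. Pictures are saved under pics/ and viewed, about 8 in all and at most 12, crops included, and the job is handed in when it is done.

Besides the shell and the picture viewer there is one more tool, called by a JSON object that holds its "op" and its "data". carry_out: Moves the arm, as the interface text tells. Its arguments: {"type":"object","properties":{"commands":{"type":"array"},"grip":{"type":"number"}},"required":["commands"]}

```bash
mkdir -p pics; cat > h.py <<'E'
import numpy as np, cv2
from workcell import ctrl
def cam(n):
    d=ctrl.get_image(n); R=cv2.Rodrigues(np.array(d["rvec"],float))[0]
    return d["pixels"],np.array(d["intrinsics"],float),R,np.array(d["tvec"],float).ravel()
def back(K,R,t,uv,z):
    C=-R.T@t; d=R.T@np.linalg.inv(K)@np.array([uv[0],uv[1],1.]); return C+d*(z-C[2])/d[2]
def proj(K,R,t,P):
    p=K@(R@np.array(P,float)+t); return p[:2]/p[2]
E
python3 - <<'E'
from h import *
for n in("scene","top"):
    im,K,R,t=cam(n); cv2.imwrite(f"pics/{n}0.png",im); np.savez(f"{n}.npz",im=im,K=K,R=R,t=t); print(n,-R.T@t,K[0,0],R[2])
o=ctrl.get_obs(); print(o)
E
```

```text
scene [ 824.01088451 -558.67860408  744.45887417] 373.29639182932226 [-0.33917148  0.59103661 -0.73187324]
top [ 450.93210144  -39.76375591 1213.94903765] 477.71414780146534 [ 0.02966395  0.0314065  -0.99906641]
{'t': 0.1, 'qpos': array([-1.25499406e+00,  4.23758526e-01,  1.63057595e+00, -3.07595784e-05,
        1.08859764e+00, -1.90202002e-02]), 'qvel': array([ 0.00105504, -0.00397952, -0.0022842 , -0.00063317, -0.00067846,
        0.00027987]), 'joint_torque': array([ 1.27332994e-03, -5.45613992e+01, -2.74323839e+01,  6.45084959e-02,
        1.88682089e-02, -2.67690842e-05]), 'ee_pos': array([ 205.23037433, -589.83242757,  221.99789303]), 'orientation': array([ 2.04021568,  0.34620293, -2.04068125]), 'ft_force': array([ 0.24791152, -1.18256067, -0.16793705]), 'moment': array([-0.05189255,  0.00114573,  0.01665488]), 'width': 87.8693133933131}
```

View pics/top0.png

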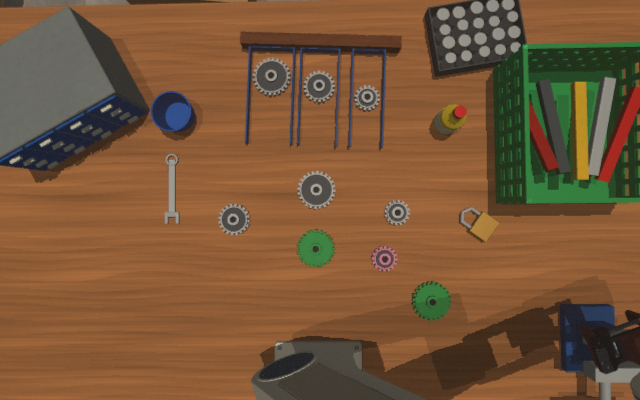

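View pics/scene0.png

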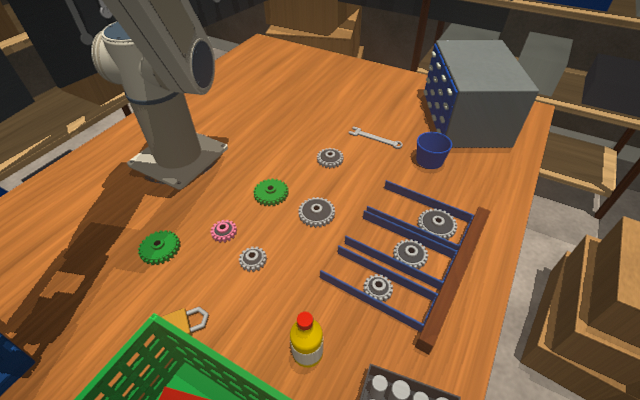

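```bash
cat > m.py <<'E'
from h import *
from scipy.optimize import least_squares
d={n:dict(np.load(n+".npz")) for n in("scene","top")}
P={"L":((316,189),48),"M":((233,219),40),"S":((397,212),32),"sL":((271,76),48),"sM":((319,86),40),"sS":((367,97),32)}
print("tool axes\n",cv2.Rodrigues(np.array(ctrl.get_obs()["orientation"]))[0].round(3))
def mask(im):
    h=cv2.cvtColor(im,cv2.COLOR_BGR2HSV); return ((h[...,1]<75)&(h[...,2]>35)).astype(np.uint8)
for k,(uv,r) in P.items():
    p0=back(*[d["top"][q] for q in "KRt"],uv,16); obs=[]
    for n in d:
        K,R,t=[d[n][q] for q in "KRt"]; c=proj(K,R,t,p0)
        # silhouette of disc at this guess as ROI
        a=np.linspace(0,2*np.pi,40); roi=np.zeros((400,640),np.uint8)
        pts=np.array([proj(K,R,t,p0+[1.3*r*np.cos(x),1.3*r*np.sin(x),0]) for x in a]).astype(int)
        cv2.fillPoly(roi,[pts],1); m=cv2.morphologyEx(mask(d[n]["im"])*roi,cv2.MORPH_CLOSE,np.ones((5,5)))
        cs,_=cv2.findContours(m,cv2.RETR_EXTERNAL,cv2.CHAIN_APPROX_NONE); cc=max(cs,key=cv2.contourArea)
        e=cv2.fitEllipse(cv2.convexHull(cc)); obs.append((n,e[0],np.array(e[1]).round(1)))
    f=lambda X:np.concatenate([proj(*[d[n][q] for q in "KRt"],X)-u for n,u,_ in obs])
    s=least_squares(f,p0); print(k,"top@z12",back(*[d["top"][q] for q in "KRt"],obs[0][1],12).round(1),"tri",s.x.round(1),"res",s.fun.round(1),[o[2] for o in obs],"diam top mm",(obs[0][2]*2.51).round(0))
for nm,uv,z in [("padlock",(484,225),22),("oilcap",(460,112),150),("crate corner",(497,203),190),("spanner",(171,215),5)]:
    print(nm,back(*[d["top"][q] for q in "KRt"],uv,z).round(0))
big=cv2.resize(d["top"]["im"][25:165,225:425],None,fx=4,fy=4,interpolation=cv2.INTER_CUBIC); cv2.imwrite("pics/rows.png",big)
E
python3 m.py
```

```text
tool axes
 [[-0.     0.329 -0.944]
 [ 0.001 -0.944 -0.329]
 [-1.    -0.001  0.   ]]
L top@z12 [435.1   0.6  12. ] tri [491.1   0.8   6.7] res [ 0. -0.  0.  0.] [array([29.4, 36.2]), array([37.3, 37.6])] diam top mm [74. 91.]
M top@z12 [572.1 -34.4  12. ] tri [418.7 210.    8.7] res [ 0.1 -0.   0.   0. ] [array([18.7, 26.2]), array([30.8, 31. ])] diam top mm [47. 66.]
S top@z12 [318.9 163.3  12. ] tri [ 431.8 -200.9    7.7] res [ 0.2 -0.   0.2  0.2] [array([23.8, 27.3]), array([24.8, 25.5])] diam top mm [60. 69.]
sL top@z12 [ 408.2 -299.8   12. ] tri [780.2 115.8  13.3] res [ 0.8 -0.1  0.3  0.7] [array([37.2, 47.7]), array([37.7, 50.6])] diam top mm [ 93. 120.]
sM top@z12 [ 332.6 -232.8   12. ] tri [752.7  -7.7  13.7] res [ 0.2 -0.   0.1  0.2] [array([37.1, 39.4]), array([31.5, 43.8])] diam top mm [93. 99.]
sS top@z12 [ 248.7 -150.6   12. ] tri [ 721.8 -127.3   12.1] res [ 0.7 -0.1  0.4  0.7] [array([31.4, 36.1]), array([25.4, 33.7])] diam top mm [79. 91.]
padlock [ 399. -413.   22.]
oilcap [ 655. -325.  150.]
crate corner [ 452. -388.  190.]
spanner [430. 373.   5.]
```

View pics/rows.png

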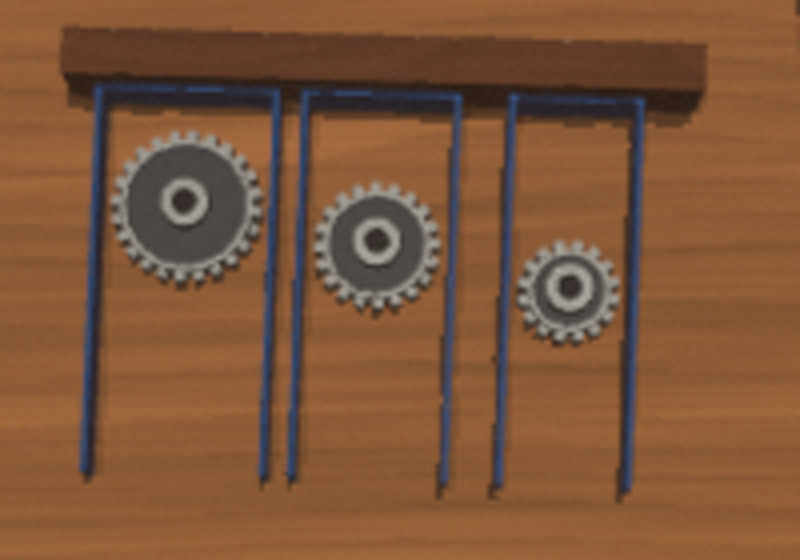

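The crop of the top view shows the rows in the order large, middle and small from left to right. In crop pixels, the wall fronts are at about (86,472)/(264,477), (292,477)/(443,487) and (498,487)/(625,490).

```bash
python3 - <<'E'
from h import *
d=dict(np.load("top.npz")); A=[d[q] for q in "KRt"]
b=lambda u,v:back(*A,(u/4+225-.375,v/4+25-.375),30)[:2]
W={"L":((86,472),(264,477),(100,88),(278,92),48),"M":((292,477),(443,487),(305,93),(459,97),40),"S":((498,487),(625,490),(513,97),(639,100),32)}
H={"L":(185,201),"M":(377,240),"S":(569,287)}
for k,w in W.items():
    p=[b(*q) for q in w[:4]]; f=(p[0]+p[1])/2; g=(p[2]+p[3])/2; x=(g-f)/np.linalg.norm(g-f)
    h=back(*A,(H[k][0]/4+224.6,H[k][1]/4+24.6),24)[:2]
    print(k,"front",f.round(1),"len",np.linalg.norm(g-f).round(0),"ang deg",np.degrees(np.arctan2(x[1],x[0])).round(2),"width",np.linalg.norm(p[0]-p[1]).round(0),"stock along/lat",(x@(h-f)).round(1),np.cross(x,h-f).round(1),"goal",(f+x*(w[4]+15)).round(1), "stk",h.round(1))
E
```

```text
L front [607.4 118.3] len 242.0 ang deg -2.5 width 112.0 stock along/lat 173.7 0.8 goal [670.4 115.6] stk [781.  111.5]
M front [601.   -1.8] len 243.0 ang deg -2.72 width 94.0 stock along/lat 153.2 -0.0 goal [656.   -4.4] stk [754.1  -9.1]
S front [ 595.3 -122.1] len 244.0 ang deg -2.87 width 79.0 stock along/lat 127.2 -0.4 goal [ 642.2 -124.5] stk [ 722.3 -128.8]<stdin>:9: DeprecationWarning: Arrays of 2-dimensional vectors are deprecated. Use arrays of 3-dimensional vectors instead. (deprecated in NumPy 2.0)
```

{"op": "carry_out", "data": {"commands": [[0,0,0,-10.1,0,0],[0,0,0,-10.1,0,0],[0,0,0,-10.1,0,0],[0,0,0,-10.1,0,0],[0,0,0,-10.1,0,0],[0,0,0,-10.1,0,0],[0,0,0,-10.1,0,0]], "grip": 0}}

```text
t: 0.98
ee_pos: [204.5, -587.6, 218.6]
orientation: [1.186, 1.234, -1.179]
ft_force: [0.1, 0.7, -0.2]
width: 87.8
```

```bash
cat > st.py <<'E'
import sys
from h import *
o=ctrl.get_obs(); R=cv2.Rodrigues(np.array(o["orientation"]))[0]; p=np.array(o["ee_pos"])
T=np.array([float(a) for a in sys.argv[1:4]])
print("pos",p.round(1),"q",o["qpos"].round(2),"F",o["ft_force"].round(1),"w",round(o["width"],1),"t",o["t"])
print("jaw ang",np.degrees(np.arctan2(R[1,1],R[0,1])).round(1),"x",R[:,0].round(3),"shift mm",(R.T@(T-p)).round(1))
E
python3 st.py 432 -201 200
```

```text
pos [ 204.5 -587.6  218.6] q [-1.25  0.43  1.63  0.    1.09 -1.29] F [ 0.1  0.7 -0.2] w 87.8 t 0.975
jaw ang 2.2 x [-0.002  0.008 -1.   ] shift mm [  21.   241.9 -377.6]
```

{"op": "carry_out", "data": {"commands": [[0.002,0.03,-0.047,4,0,0],[0.002,0.03,-0.047,0,0,0],[0.002,0.03,-0.047,0,0,0],[0.002,0.03,-0.047,0,0,0],[0.002,0.03,-0.047,0,0,0],[0.002,0.03,-0.047,0,0,0],[0.002,0.03,-0.047,0,0,0],[0.002,0.03,-0.047,0,0,0]]}}

```text
t: 1.98
ee_pos: [457.6, -208.8, 202.5]
orientation: [1.242, 1.199, -1.236]
ft_force: [-0.1, -0.8, -0.5]
width: 87.9
```

```bash
python3 st.py 432 -201 60
python3 - <<'E'
from h import *
im,K,R,t=cam("wrist"); cv2.imwrite("pics/w1.png",im); print(-R.T@t); print(proj(K,R,t,[432,-201,24]),back(K,R,t,(320,200),24))
np.savez("w1.npz",im=im,K=K,R=R,t=t)
E
```

```text
pos [ 457.6 -208.8  202.5] q [-0.46  0.27  1.91  0.01  0.96 -0.42] F [-0.1 -0.8 -0.5] w 87.9 t 1.975
jaw ang -2.2 x [-0.003  0.008 -1.   ] shift mm [142.7 -25.4  -5.7]
[ 460.53961247 -135.72258533  364.22383438]
[302.97857471 181.96608146] [ 452.06107744 -224.71909803   24.        ]
```

View pics/w1.png

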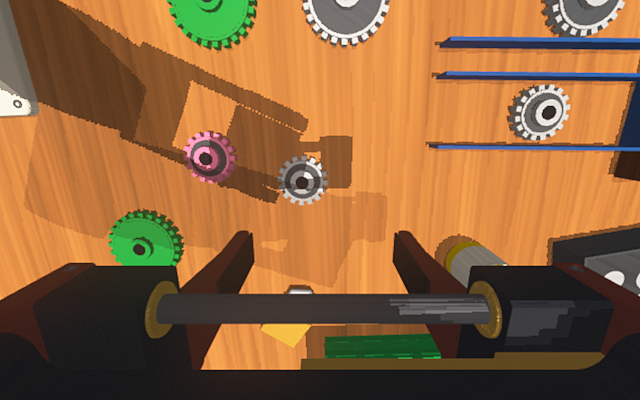

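The wrist view has the small hub at (302,183). I predicted (303,182), so its position is confirmed.

{"op": "carry_out", "data": {"commands": [[0.025,-0.013,-0.004,-0.5,0,0.2],[0.035,-0.012,-0.002,0,0,0.2],[0.035,0,0,0,0,0],[0.035,0,0,0,0,0],[0.015,0,0,0,0,0],[0,0,0,0,0,0]]}}

```text
t: 2.78
ee_pos: [437.6, -193.4, 53.9]
orientation: [1.235, 1.202, -1.215]
ft_force: [-0.1, -0.4, 0.4]
width: 88.2
```

```bash
python3 st.py 432 -201 19
```

```text
pos [ 437.6 -193.4   53.9] q [-0.45  0.5   2.05  0.02  0.6  -0.45] F [-0.1 -0.4  0.4] w 88.2 t 2.775
jaw ang -1.2 x [ 0.007  0.01  -1.   ] shift mm [34.8 -5.6  8.1]
```

{"op": "carry_out", "data": {"commands": [[0.01,-0.0056,0.008,0,0,0],[0.015,0,0,0,0,0],[0.007,0,0,0,0,0],[0,0,0,0,0,0]]}}

```text
t: 3.28
ee_pos: [433.4, -202.8, 21.9]
orientation: [1.235, 1.197, -1.213]
ft_force: [-0.6, 0.6, 0.0]
width: 88.0
```

```bash
python3 st.py 432 -201 19
```

```text
pos [ 433.4 -202.8   21.9] q [-0.47  0.56  2.05  0.02  0.52 -0.47] F [-0.6  0.6  0. ] w 88.0 t 3.275
jaw ang -1.2 x [ 0.011  0.008 -1.   ] shift mm [ 2.9 -1.4 -1.7]
```

{"op": "carry_out", "data": {"commands": [[0.003,-0.001,-0.001,0,0,0],[0,0,0,0,0,0]]}}

```text
t: 3.52
ee_pos: [432.6, -201.7, 19.0]
orientation: [1.235, 1.197, -1.213]
ft_force: [0.5, 0.1, -0.1]
width: 87.6
```

{"op": "carry_out", "data": {"commands": [[0,0,0,0,0,0],[0,0,0,0,0,0],[0,0,0,0,0,0],[0,0,0,0,0,0],[0,0,0,0,0,0],[0,0,0,0,0,0]], "grip": 1}}

```text
t: 4.28
ee_pos: [432.8, -201.6, 19.6]
orientation: [1.235, 1.196, -1.212]
ft_force: [-2.9, -0.0, 1.3]
width: 31.6
```

```bash
python3 st.py 560 -121 19
```

```text
pos [ 432.8 -201.6   19.6] q [-0.47  0.56  2.06  0.02  0.51 -0.47] F [-2.9 -0.   1.3] w 31.6 t 4.275
jaw ang -1.2 x [ 0.012  0.007 -1.   ] shift mm [  2.6 125.5 -83.2]
```

{"op": "carry_out", "data": {"commands": [[0.0003,0.009,-0.006,0,0,0],[0.0003,0.018,-0.012,0,0,0],[0.0003,0.018,-0.012,0,0,0],[0.0003,0.018,-0.012,0,0,0],[0.0003,0.018,-0.012,0,0,0]]}}

```text
t: 4.9
ee_pos: [510.0, -148.9, 19.5]
orientation: [1.231, 1.206, -1.222]
ft_force: [-6.0, -3.4, 9.4]
width: 28.8
```

```bash
python3 st.py 560 -121 19
```

```text
pos [ 510.  -148.9   19.5] q [-0.31  0.61  1.93  0.01  0.6  -0.3 ] F [-6.  -3.4  9.4] w 28.8 t 4.9
jaw ang -1.2 x [-0.001  0.008 -1.   ] shift mm [  0.7  49.4 -29. ]
```

{"op": "carry_out", "data": {"commands": [[-0.0003,0.016,-0.0097,0,0,0],[0,0.016,-0.0097,0,0,0],[0,0.016,-0.0097,0,0,0],[0,0,0,0,0,0]]}}

```text
t: 5.4
ee_pos: [561.2, -118.8, 19.7]
orientation: [1.229, 1.207, -1.222]
ft_force: [2.9, -0.3, 0.6]
width: 28.4
```

```bash
python3 st.py 642.2 -124.5 19
python3 - <<'E'
from h import *
im,K,R,t=cam("wrist"); cv2.imwrite("pics/w2.png",im)
E
```

```text
pos [ 561.2 -118.8   19.7] q [-0.23  0.65  1.84  0.01  0.66 -0.22] F [ 2.9 -0.3  0.6] w 28.4 t 5.4
jaw ang -1.2 x [-0.002  0.008 -1.   ] shift mm [ 0.5 81.1  4.1]
```

View pics/w2.png

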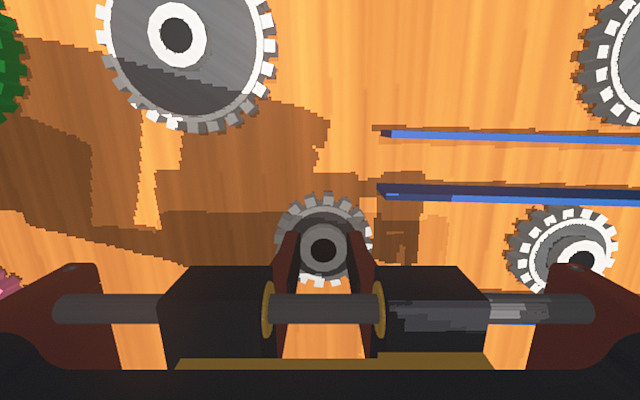

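```bash
python3 - <<'E'
from h import *
im,K,R,t=cam("wrist"); print(back(K,R,t,(322,250),24), ctrl.get_obs()["ee_pos"])
E
```

```text
[ 559.64687609 -118.67854586   24.        ] [ 560.12351945 -119.29574967   19.74147389]
```

Gripped, and the hub sits on the TCP within 1 mm. Next I slide it into the row.

{"op": "carry_out", "data": {"commands": [[0,0.013,0.0025,0,0,0],[0,0.014,0.001,0,0,0],[0,0.014,0.001,0,0,0],[0,0.014,0.001,0,0,0],[0,0.014,0.001,0,0,0],[0,0.012,0.001,0,0,0],[0,0,0,0,0,0]]}}

```text
t: 6.38
ee_pos: [615.2, -126.8, 19.5]
orientation: [1.213, 1.254, -1.26]
ft_force: [2.4, -0.8, 0.3]
width: 28.8
```

```bash
python3 st.py 642.2 -124.5 19
```

```text
pos [ 615.2 -126.8   19.5] q [-0.23  0.72  1.67  0.01  0.81 -0.21] F [ 2.4 -0.8  0.3] w 28.8 t 6.375
jaw ang -1.3 x [-0.057  0.02  -0.998] shift mm [-1.  26.9 -3. ]
```

```bash
python3 - <<'E'
from h import *
im,K,R,t=cam("wrist"); im2=cam("scene")[0]
a=im[150:330,220:480]; b=im2[200:340,280:480]
cv2.imwrite("pics/w3.png",np.vstack([cv2.resize(a,(780,300)),cv2.resize(b,(780,300))])); print(ctrl.get_obs()["ft_force"],proj(K,R,t,[595.3,-122.1-39,30]),proj(K,R,t,[615,-126.8,24]))
E
```

```text
[-1.51689967  0.1201014   4.89323856] [291.92308502 305.28338115] [322.76931843 250.58858618]
```

View pics/w3.png

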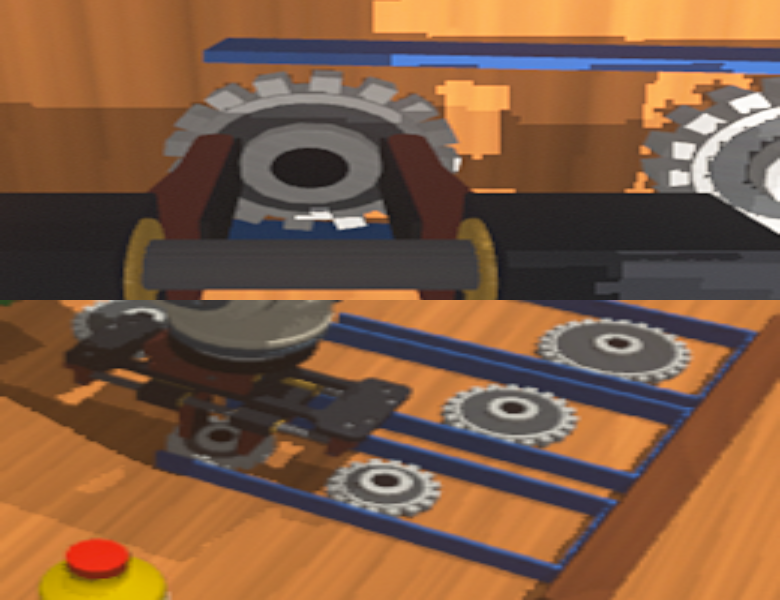

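The disc is inside the mouth, but 4 mm right of the middle line. The tool has tilted by 3°. I'll release it a little, straighten the tool and grip again.

{"op": "carry_out", "data": {"commands": [[0,0,0,0,0,0],[0,0,0,0,0,0],[0,0,0,0,-1.1,3.3],[0,0,0,0,0,0]], "grip": 0.55}}

```text
t: 6.98
ee_pos: [614.3, -127.1, 18.4]
orientation: [1.226, 1.197, -1.228]
ft_force: [-0.0, 0.3, 0.0]
width: 39.3
```

```bash
python3 st.py 642.2 -124.5 19
```

```text
pos [ 614.3 -127.1   18.4] q [-0.22  0.7   1.71 -0.    0.73 -0.2 ] F [-0.   0.3  0. ] w 39.3 t 6.975
jaw ang -1.4 x [-0.001 -0.001 -1.   ] shift mm [-0.6 27.8 -3.3]
```

{"op": "carry_out", "data": {"commands": [[-0.001,0,0,0,0,0],[0,0,0,0,0,0],[0,0,0,0,0,0],[0,0,-0.002,0,0,0],[0,0,-0.002,0,0,0],[0,0.006,0,0,0,0],[0,0,0,0,0,0]], "grip": 1}}

```text
t: 7.85
ee_pos: [619.6, -123.4, 19.6]
orientation: [1.224, 1.201, -1.231]
ft_force: [1.7, 0.3, -0.9]
width: 28.5
```

```bash
python3 st.py 642.2 -124.5 19
```

```text
pos [ 619.6 -123.4   19.6] q [-0.21  0.71  1.7  -0.    0.74 -0.19] F [ 1.7  0.3 -0.9] w 28.5 t 7.85
jaw ang -1.4 x [-0.006 -0.    -1.   ] shift mm [ 0.4 22.6  0.6]
```

{"op": "carry_out", "data": {"commands": [[0,0.008,0,0,0,0],[0,0.008,0.0005,0,0,0],[0,0.007,0,0,0,0],[0,0,0,0,0,0]]}}

```text
t: 8.35
ee_pos: [635.9, -123.2, 20.0]
orientation: [1.218, 1.215, -1.242]
ft_force: [1.9, 0.3, -0.0]
width: 28.6
```

```bash
python3 st.py 642.2 -124.5 19; python3 - <<'E'
from h import *
im,K,R,t=cam("wrist"); cv2.imwrite("pics/w4.png",im)
# hub bore (dark) centre near prediction
p=proj(K,R,t,np.r_[ctrl.get_obs()["ee_pos"][:2],24]); print(p)
E
```

```text
pos [ 635.9 -123.2   20. ] q [-0.21  0.73  1.65 -0.    0.79 -0.18] F [ 1.9  0.3 -0. ] w 28.6 t 8.35
jaw ang -1.4 x [-0.021  0.002 -1.   ] shift mm [0.8 6.4 1.2]
[323.47357465 250.38090833]
```

View pics/w4.png

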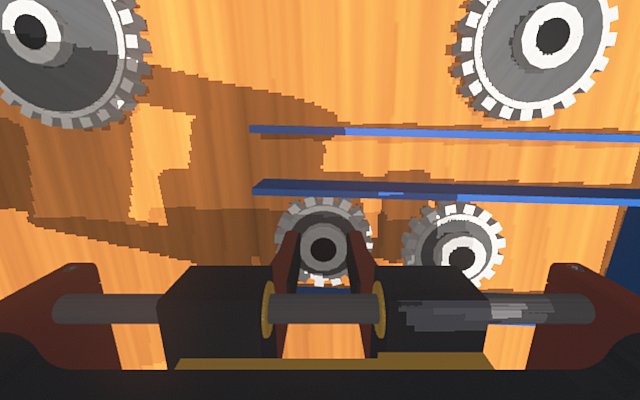

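Hub at (323,250), matching the prediction. A last few millimetres forward with the tilt corrected, then I release and rise.

{"op": "carry_out", "data": {"commands": [[0,0.005,0.0008,0,0,1.2],[0,0.001,0,0,0,0],[0,0,0,0,0,0]]}}

```text
t: 8.78
ee_pos: [640.4, -123.8, 19.5]
orientation: [1.227, 1.201, -1.227]
ft_force: [-1.6, 0.4, 3.2]
width: 28.7
```

{"op": "carry_out", "data": {"commands": [[0,0,0,0,0,0],[0,0,0,0,0,0],[0,0,0,0,0,0],[-0.02,0,0,0,0,0],[-0.05,0,0,0,0,0],[-0.05,0,0,0,0,0]], "grip": 0.5}}

```text
t: 9.52
ee_pos: [639.8, -123.5, 140.5]
orientation: [1.227, 1.205, -1.229]
ft_force: [1.1, 0.4, 0.4]
width: 44.2
```

```bash
python3 st.py 491 1 100
```

```text
pos [ 639.8 -123.5  140.5] q [-0.21  0.56  1.62  0.    0.97 -0.19] F [1.1 0.4 0.4] w 44.2 t 9.525
jaw ang -1.4 x [-0.006  0.004 -1.   ] shift mm [  41.8 -151.4 -120.8]
```

{"op": "carry_out", "data": {"commands": [[0.008,-0.025,-0.02,0,0,0],[0.008,-0.025,-0.02,0,0,0],[0.008,-0.025,-0.02,0,0,0],[0.009,-0.025,-0.02,0,0,0],[0.009,-0.025,-0.02,0,0,0],[0.01,-0.026,-0.02,0,0,0],[0.01,0,0,0,0,0],[0,0,0,0,0,0]], "grip": 0.2}}

```text
t: 10.52
ee_pos: [497.9, 1.9, 93.2]
orientation: [1.238, 1.181, -1.211]
ft_force: [-0.8, 0.1, 0.3]
width: 70.1
```

```bash
python3 st.py 491 1 19.5
```

```text
pos [497.9   1.9  93.2] q [-0.02  0.43  2.01  0.    0.68  0.  ] F [-0.8  0.1  0.3] w 70.1 t 10.525
jaw ang -1.4 x [ 0.022 -0.    -1.   ] shift mm [73.5 -8.5  1.1]
```

{"op": "carry_out", "data": {"commands": [[0,-0.007,0.001,0,0,-1.3],[0.025,0,0,0,0,0],[0.025,0,0,0,0,0],[0.014,0,0,0,0,0],[0.006,0,0,0,0,0],[0,0,0,0,0,0]]}}

```text
t: 11.28
ee_pos: [496.7, -1.7, 24.0]
orientation: [1.232, 1.193, -1.227]
ft_force: [-0.7, -0.4, -0.1]
width: 69.9
```

```bash
python3 st.py 491 1 19.5
```

```text
pos [496.7  -1.7  24. ] q [-0.03  0.57  2.01  0.    0.55 -0.  ] F [-0.7 -0.4 -0.1] w 69.9 t 11.275
jaw ang -1.6 x [ 0.004  0.    -1.   ] shift mm [ 4.5 -5.8 -2.6]
```

{"op": "carry_out", "data": {"commands": [[0.002,-0.0055,-0.0025,0,0,0],[0.0025,0,0,0,0,-0.2],[0,0,0,0,0,0]]}}

```text
t: 11.65
ee_pos: [491.7, 1.1, 20.6]
orientation: [1.231, 1.194, -1.228]
ft_force: [-0.0, 0.3, -0.2]
width: 69.9
```

{"op": "carry_out", "data": {"commands": [[0,0,0,0,0,0],[0,0,0,0,0,0],[0,0,0,0,0,0],[0,0,0,0,0,0],[0,0,0,0,0,0],[0,0,0,0,0,0]], "grip": 1}}

```text
t: 12.4
ee_pos: [490.8, 1.2, 20.9]
orientation: [1.23, 1.196, -1.229]
ft_force: [0.2, -0.2, 2.0]
width: 28.4
```

```bash
python3 st.py 550 120.8 19.5
```

```text
pos [490.8   1.2  20.9] q [-0.02  0.57  2.02  0.    0.54  0.01] F [ 0.2 -0.2  2. ] w 28.4 t 12.4
jaw ang -1.6 x [ 0.001  0.    -1.   ] shift mm [   1.5   55.8 -121.2]
```

{"op": "carry_out", "data": {"commands": [[0,0,0,0,0,0],[0.0012,0,0,0,0,0],[0,0,0,0,0,0]], "grip": 0.6}}

```text
t: 12.78
ee_pos: [492.1, 1.2, 19.7]
orientation: [1.231, 1.194, -1.227]
ft_force: [0.5, 0.3, -0.5]
width: 35.1
```

{"op": "carry_out", "data": {"commands": [[0,0,0,0,0,0],[0,0,0,0,0,0],[0,0,0,0,0,0],[0,0.0045,-0.01,0,0,0],[0,0.0067,-0.0145,0,0,0],[0,0.0067,-0.0145,0,0,0],[0,0.0067,-0.0145,0,0,0],[0,0,0,0,0,0]], "grip": 1}}

```text
t: 13.78
ee_pos: [516.3, 52.8, 19.6]
orientation: [1.226, 1.196, -1.232]
ft_force: [1.7, 2.6, -0.9]
width: 28.6
```

```bash
python3 st.py 550 120.8 19.5
```

```text
pos [516.3  52.8  19.6] q [ 0.08  0.6   1.96 -0.    0.58  0.11] F [ 1.7  2.6 -0.9] w 28.6 t 13.775
jaw ang -1.6 x [-0.002 -0.003 -1.   ] shift mm [ -0.1  31.9 -68.9]
```

{"op": "carry_out", "data": {"commands": [[0,0.0065,-0.014,0,0,0],[0,0.0065,-0.014,0,0,0],[0,0.0065,-0.014,0,0,0],[0,0.0065,-0.014,0,0,0],[0,0.0065,-0.014,0,0,0],[0,0,0,0,0,0]]}}

```text
t: 14.52
ee_pos: [546.1, 116.4, 19.7]
orientation: [1.216, 1.198, -1.242]
ft_force: [1.9, 2.9, -0.7]
width: 28.6
```

```bash
python3 st.py 670.4 115.6 19.5; python3 - <<'E'
from h import *
im,K,R,t=cam("wrist"); cv2.imwrite("pics/w5.png",im[150:400]); p=proj(K,R,t,np.r_[ctrl.get_obs()["ee_pos"][:2],24]); print(p)
E
```

```text
pos [546.1 116.4  19.7] q [ 0.19  0.64  1.86 -0.01  0.65  0.23] F [ 1.9  2.9 -0.7] w 28.6 t 14.525
jaw ang -1.5 x [-0.012 -0.01  -1.   ] shift mm [ -1.3 124.3  -2.5]
[323.37192236 251.06550607]
```

View pics/w5.png

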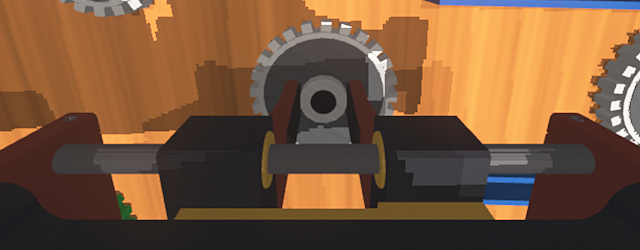

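The hub is on the TCP; pixel and prediction agree. Next I centre it on the row line and push in.

{"op": "carry_out", "data": {"commands": [[0,0.006,-0.002,0,0.4,0.5],[0,0.006,-0.002,0,0.2,0.5],[0,0.01,0.0002,0,0,0.4],[0,0.012,0.0003,0,0,0.4],[0,0.012,0.0003,0,0,0.4],[0,0,0,0,0,0]]}}

```text
t: 15.32
ee_pos: [559.3, 112.8, 19.2]
orientation: [1.207, 1.216, -1.263]
ft_force: [2.8, -0.1, -2.1]
width: 28.6
```

```bash
python3 st.py 670.4 115.6 19.5
```

```text
pos [559.3 112.8  19.2] q [ 0.18  0.66  1.82 -0.    0.7   0.21] F [ 2.8 -0.1 -2.1] w 28.6 t 15.325
jaw ang -1.7 x [-0.038 -0.008 -0.999] shift mm [ -4.5 110.9  -6.1]
```

```bash
python3 - <<'E'
from h import *
im=cam("wrist")[0][130:330]; s=cam("scene")[0]; 
cv2.imwrite("pics/c1.png",np.vstack([cv2.resize(im,(800,250)),cv2.resize(s[120:270,260:500],(800,350),interpolation=cv2.INTER_CUBIC)]))
E
```

```text
(no output)
```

View pics/c1.png

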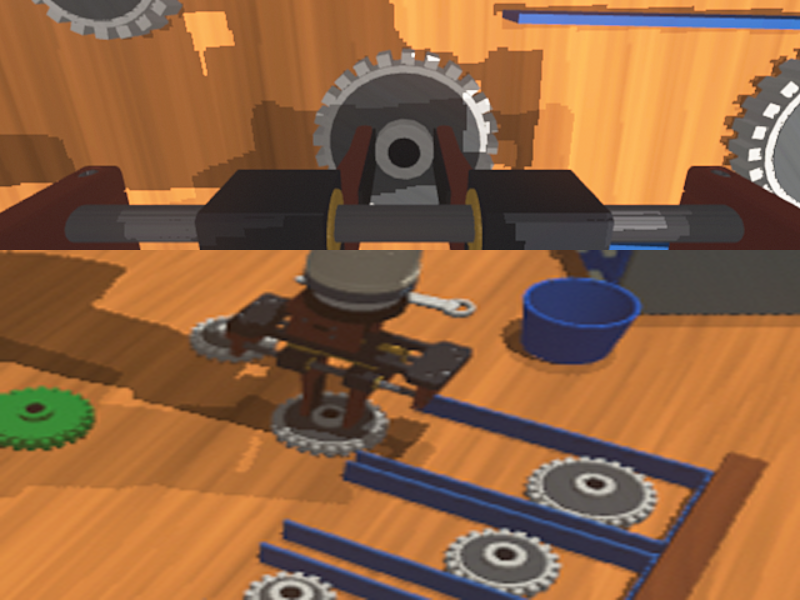

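The disc is free of the walls, so nothing is in the way. The rigid grip lets the tool's lag tilt press the disc into the counter. I'll level the tool, shift the disc sideways gripped, then push forward with the hub only loosely caged.

{"op": "carry_out", "data": {"commands": [[0,0,0,0,0,0],[0,0,0,0,0,0],[-0.0005,0,0,-0.8,0.5,2.2],[0,0,0,0,0,0]], "grip": 0.6}}

```text
t: 15.92
ee_pos: [559.3, 111.7, 18.8]
orientation: [1.222, 1.2, -1.221]
ft_force: [0.6, 0.3, 0.1]
width: 35.7
```

```bash
python3 st.py 559 120.5 19.7
```

```text
pos [559.3 111.7  18.8] q [ 0.18  0.65  1.85 -0.    0.65  0.19] F [0.6 0.3 0.1] w 35.7 t 15.925
jaw ang -0.9 x [ 0.001 -0.    -1.   ] shift mm [-0.9 -0.5 -8.8]
```

{"op": "carry_out", "data": {"commands": [[-0.001,0,0,0,0,0],[0,0,0,0,0,0],[0,0,0,0,0,0],[0,0,-0.005,0,0,0],[0,0,-0.005,0,0,0],[0,0,0,0,0,0]], "grip": 1}}

```text
t: 16.68
ee_pos: [559.7, 121.6, 19.6]
orientation: [1.22, 1.201, -1.223]
ft_force: [0.5, -0.1, 1.3]
width: 28.7
```

{"op": "carry_out", "data": {"commands": [[0,0,0,0,0,0],[0,0,0,0,0,0],[0,0.008,0,0,0,0],[0,0.012,0.0003,0,0,0],[0,0.012,0.0003,0,0,0],[0,0,0,0,0,0]], "grip": 0.6}}

```text
t: 17.42
ee_pos: [586.7, 120.8, 18.8]
orientation: [1.213, 1.211, -1.235]
ft_force: [0.4, 0.0, -0.6]
width: 35.1
```

```bash
python3 st.py 670 115.6 19.7
```

```text
pos [586.7 120.8  18.8] q [0.18 0.68 1.77 0.   0.71 0.2 ] F [ 0.4  0.  -0.6] w 35.1 t 17.425
jaw ang -1.0 x [-0.015 -0.002 -1.   ] shift mm [-2.1 83.3  3.7]
```

{"op": "carry_out", "data": {"commands": [[-0.001,0.01,0.001,0,0,0.9],[0,0.012,0.0004,0,0,0.3],[0,0.012,0.0004,0,0,0.3],[0,0.012,0.0004,0,0,0.3],[0,0,0,0,0,0]]}}

```text
t: 18.05
ee_pos: [630.8, 117.3, 19.4]
orientation: [1.223, 1.192, -1.218]
ft_force: [-0.4, -0.1, -0.8]
width: 34.9
```

```bash
python3 st.py 672 115.6 19.7; python3 - <<'E'
from h import *
im,K,R,t=cam("wrist"); cv2.imwrite("pics/w6.png",im[50:330]); p=proj(K,R,t,np.r_[ctrl.get_obs()["ee_pos"][:2],24]); print(p)
for q in [(323,250),(318,250)]: print(back(K,R,t,q,24))
E
```

```text
pos [630.8 117.3  19.4] q [ 0.17  0.71  1.69 -0.01  0.74  0.19] F [-0.4 -0.1 -0.8] w 34.9 t 18.05
jaw ang -1.0 x [ 0.008 -0.004 -1.   ] shift mm [-0.  41.2  0.9]
[323.37950708 250.85647921]
[630.34384032 117.83457818  24.        ]
[627.30175583 117.89617862  24.        ]
```

View pics/w6.png

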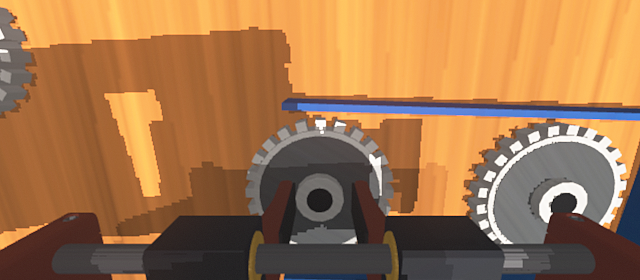

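Hub at full-frame (319,250), so the disc is at about (628,118), inside the mouth and clear of the left wall. Pushing on.

{"op": "carry_out", "data": {"commands": [[0,0.011,0.0002,0,0,0],[0,0.011,0.0002,0,0,0.2],[0,0.011,0.0002,0,0,0.2],[0,0.011,0.0002,0,0,0.2],[0,0.004,0,0,0,0.2],[0,0,0,0,0,0]]}}

```text
t: 18.85
ee_pos: [673.4, 115.2, 19.1]
orientation: [1.221, 1.192, -1.221]
ft_force: [-3.9, 0.4, 2.9]
width: 34.7
```

```bash
python3 st.py 673 115.6 19.7
```

```text
pos [673.4 115.2  19.1] q [ 0.15  0.76  1.58 -0.01  0.8   0.18] F [-3.9  0.4  2.9] w 34.7 t 18.85
jaw ang -1.0 x [ 0.006 -0.005 -1.   ] shift mm [-0.6 -0.4 -0.4]
```

{"op": "carry_out", "data": {"commands": [[0,-0.001,0,0,0,0],[0,0,0,0,0,0],[-0.015,0,0,0,0,0],[-0.04,0,0,0,0,0],[-0.05,0,0,0,0,0],[0,-0.03,-0.01,0,0,0],[0,-0.05,-0.02,0,0,0],[0,-0.05,-0.02,0,0,0]], "grip": 0.5}}

```text
t: 19.85
ee_pos: [548.8, 168.8, 132.1]
orientation: [1.235, 1.18, -1.209]
ft_force: [-0.3, 0.2, 0.1]
width: 43.8
```

{"op": "carry_out", "data": {"commands": [[0,-0.04,-0.015,0,0,0],[0,-0.04,-0.015,0,0,0],[0,-0.025,-0.01,0,0,0],[0,0,0,0,0,0]], "grip": 0.2}}

```text
t: 20.35
ee_pos: [440.8, 213.8, 134.1]
orientation: [1.238, 1.178, -1.2]
ft_force: [-0.5, -0.9, 0.6]
width: 70.0
```

```bash
python3 st.py 418.7 210 60
```

```text
pos [440.8 213.8 134.1] q [ 0.43  0.35  2.01 -0.02  0.76  0.47] F [-0.5 -0.9  0.6] w 70.0 t 20.35
jaw ang -1.1 x [ 0.031  0.001 -1.   ] shift mm [ 73.4 -24.3   4.3]
```

{"op": "carry_out", "data": {"commands": [[0,-0.022,0.003,0,0,-1.8],[0.025,0,0,0,0,0],[0.03,0,0,0,0,0],[0.025,0,0,0,0,0],[0.015,0,0,0,0,0],[0,0,0,0,0,0]]}}

```text
t: 21.1
ee_pos: [420.9, 210.3, 38.6]
orientation: [1.229, 1.202, -1.225]
ft_force: [-0.7, -0.6, -0.2]
width: 70.2
```

```bash
python3 st.py 418.7 210 19.5
```

```text
pos [420.9 210.3  38.6] q [0.44 0.52 2.07 0.01 0.55 0.45] F [-0.7 -0.6 -0.2] w 70.2 t 21.1
jaw ang -1.3 x [-0.001  0.004 -1.   ] shift mm [19.1 -2.2  0.4]
```

{"op": "carry_out", "data": {"commands": [[0.01,-0.002,0,0,-0.2,0],[0.007,0,0,0,0,0],[0.002,0,0,0,0,0],[0,0,0,0,0,0]]}}

```text
t: 21.6
ee_pos: [420.1, 210.9, 20.0]
orientation: [1.229, 1.198, -1.224]
ft_force: [-0.3, 0.7, -0.2]
width: 70.3
```

{"op": "carry_out", "data": {"commands": [[0,0,0,0,0,0],[0,0,0,0,0,0],[0,0,0,0,0,0],[0,0,0,0,0,0],[0,0,0,0,0,0]], "grip": 1}}

```text
t: 22.22
ee_pos: [419.4, 210.8, 20.5]
orientation: [1.228, 1.198, -1.225]
ft_force: [-2.7, 0.5, 1.0]
width: 28.3
```

```bash
python3 st.py 550 0.7 19.5
```

```text
pos [419.4 210.8  20.5] q [0.44 0.56 2.07 0.   0.51 0.46] F [-2.7  0.5  1. ] w 28.3 t 22.225
jaw ang -1.4 x [ 0.001  0.002 -1.   ] shift mm [  0.8 135.5 207. ]
```

Dragging diagonally towards the middle row. The green look-alike near x 335 is well clear.

{"op": "carry_out", "data": {"commands": [[0,0.005,0.009,0,0,0],[0,0.009,0.0145,0,0,0],[0,0.009,0.0145,0,0,0],[0,0.009,0.0145,0,0,0],[0,0.009,0.0145,0,0,0],[0,0.009,0.0145,0,0,0],[0,0,0,0,0,0]]}}

```text
t: 23.1
ee_pos: [471.7, 122.5, 20.6]
orientation: [1.23, 1.197, -1.224]
ft_force: [0.9, -2.2, -0.6]
width: 28.2
```

```bash
python3 st.py 550 0.7 19.5
```

```text
pos [471.7 122.5  20.6] q [0.23 0.57 2.03 0.   0.53 0.25] F [ 0.9 -2.2 -0.6] w 28.2 t 23.1
jaw ang -1.4 x [ 0.003  0.002 -1.   ] shift mm [  1.   81.2 119.8]
```

{"op": "carry_out", "data": {"commands": [[0.0001,0.01,0.015,0,0,0],[0.0001,0.01,0.015,0,0,0],[0.0001,0.01,0.015,0,0,0],[0.0001,0.01,0.015,0,0,0],[0.0001,0.01,0.015,0,0,0],[0.0001,0.01,0.015,0,0,0],[0,0.01,0.015,0,0,0],[0,0,0,0,0,0]]}}

```text
t: 24.1
ee_pos: [537.0, 16.3, 20.6]
orientation: [1.23, 1.205, -1.228]
ft_force: [1.7, -0.7, -0.3]
width: 28.5
```

```bash
python3 st.py 550 0.7 19.5
```

```text
pos [537.   16.3  20.6] q [0.   0.61 1.92 0.01 0.61 0.02] F [ 1.7 -0.7 -0.3] w 28.5 t 24.1
jaw ang -1.4 x [-0.004  0.006 -1.   ] shift mm [ 0.9 13.4 15.3]
```

{"op": "carry_out", "data": {"commands": [[0,0.001,0.007,0,0,0],[0,0.001,0.007,0,0,0],[0,0,0.002,0,0,0],[0,0,0,0,0,0]]}}

```text
t: 24.6
ee_pos: [538.1, 0.9, 20.5]
orientation: [1.23, 1.205, -1.227]
ft_force: [0.8, 2.1, 0.9]
width: 28.2
```

```bash
python3 st.py 550 0.7 19.5
```

```text
pos [538.1   0.9  20.5] q [-0.02  0.62  1.92  0.01  0.61 -0.01] F [0.8 2.1 0.9] w 28.2 t 24.6
jaw ang -1.4 x [-0.004  0.007 -1.   ] shift mm [ 1.  11.9 -0.1]
```

Loose cage, then forward.

{"op": "carry_out", "data": {"commands": [[0,0,0,0,0,0],[0.001,0,0,0,-0.3,0.2],[0,0.01,0.0002,0,0,0.3],[0,0.012,0.0003,0,0,0.3],[0,0.012,0.0003,0,0,0.3],[0,0.012,0.0003,0,0,0.3],[0,0,0,0,0,0]], "grip": 0.6}}

```text
t: 25.48
ee_pos: [577.3, -1.7, 17.8]
orientation: [1.226, 1.197, -1.225]
ft_force: [-0.8, 0.1, -0.6]
width: 34.9
```

```bash
python3 st.py 663 -4.4 19.5; python3 - <<'E'
from h import *
im,K,R,t=cam("wrist"); cv2.imwrite("pics/w7.png",im[50:330]); p=proj(K,R,t,np.r_[ctrl.get_obs()["ee_pos"][:2],24]); print(p)
E
```

```text
pos [577.3  -1.7  17.8] q [-0.02  0.65  1.83 -0.    0.65  0.  ] F [-0.8  0.1 -0.6] w 34.9 t 25.475
jaw ang -1.3 x [ 0.002 -0.001 -1.   ] shift mm [-1.6 85.7  0.8]
[323.16386784 252.01160498]
```

View pics/w7.png

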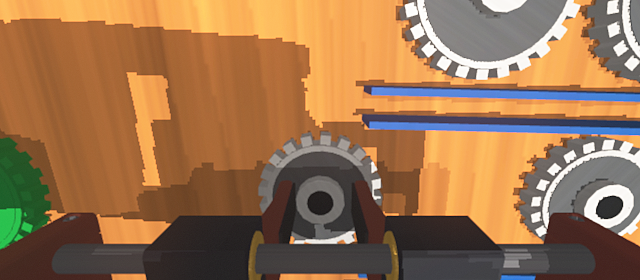

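Hub at full-frame (319,253), with the rim clear of the left wall. On it goes.

{"op": "carry_out", "data": {"commands": [[-0.0016,0.01,0,0,0,0.2],[0,0.012,0,0,0,0.2],[0,0.012,0,0,0,0.3],[0,0.012,0,0,0,0.3],[0,0.012,0,0,0,0.2],[0,0,0,0,0,0]]}}

```text
t: 26.28
ee_pos: [634.7, -3.0, 19.3]
orientation: [1.232, 1.187, -1.216]
ft_force: [0.2, -1.0, -0.3]
width: 35.2
```

```bash
python3 st.py 663 -4.4 19.5
```

```text
pos [634.7  -3.   19.3] q [-0.02  0.7   1.71 -0.    0.72  0.  ] F [ 0.2 -1.  -0.3] w 35.2 t 26.275
jaw ang -1.3 x [ 0.014 -0.001 -1.   ] shift mm [ 0.2 28.3  0.8]
```

{"op": "carry_out", "data": {"commands": [[0,0.011,0.0002,0,0,-0.2],[0,0.011,0.0003,0,0,0],[0,0.008,0.0003,0,0,0],[0,0,0,0,0,0]]}}

```text
t: 26.78
ee_pos: [665.1, -4.5, 19.2]
orientation: [1.229, 1.192, -1.22]
ft_force: [-0.6, 0.6, -0.5]
width: 35.3
```

{"op": "carry_out", "data": {"commands": [[0,-0.001,0,0,0,0],[0,0,0,0,0,0],[-0.015,0,0,0,0,0],[-0.04,0,0,0,0,0],[-0.05,0,0,0,0,0],[-0.02,-0.04,0,0,0,0],[0,-0.05,0,0,0,0],[0,-0.05,0,0,0,0]], "grip": 0.5}}

```text
t: 27.78
ee_pos: [525.8, -1.3, 152.8]
orientation: [1.236, 1.181, -1.21]
ft_force: [-0.1, -0.2, 0.4]
width: 43.8
```

{"op": "carry_out", "data": {"commands": [[0,-0.05,0.03,0,0,0],[0,-0.05,0.04,0,0,0],[0,-0.02,0.05,0,0,0],[0,0,0.05,0,0,0],[0,0,0.05,0,0,0],[0,0,0.04,0,0,0],[0,0,0,0,0,0]]}}

```text
t: 28.65
ee_pos: [397.3, -264.9, 159.0]
orientation: [1.236, 1.168, -1.2]
ft_force: [-0.1, 0.3, -0.2]
width: 44.0
```

```bash
python3 - <<'E'
from h import *
im,K,R,t=cam("top"); cv2.imwrite("pics/topf.png",cv2.resize(im[25:275,150:510],(792,550),interpolation=cv2.INTER_CUBIC)); print(ctrl.get_obs()["ee_pos"])
for n,f,r in (("L",(607.4,118.3),48),("M",(601,-1.8),40),("S",(595.3,-122.1),32)):
  pts=[]
  c0=proj(K,R,t,[f[0]+r+15,f[1]-2.5,24]); g=cv2.cvtColor(im,cv2.COLOR_BGR2GRAY).astype(float)
  # dark bore of the hub
  y,x=np.mgrid[0:400,0:640]; best=None
  w=((x-c0[0])**2+(y-c0[1])**2<100)
  s=np.where(w,cv2.GaussianBlur(g,(0,0),4)-2*0,-1)
  hub=cv2.GaussianBlur(g,(0,0),1); score=cv2.filter2D(g,-1,np.array([[ (1 if 3<=np.hypot(i,j)<6 else -1.2 if np.hypot(i,j)<2.2 else 0) for i in range(-7,8)] for j in range(-7,8)]))
  score[~w]=-1e9; v,u=np.unravel_index(score.argmax(),score.shape)
  p=back(K,R,t,(u,v),24)[:2]-f; a=np.radians(-2.7); print(n,(u,v),"row x,y",(p[0]*np.cos(a)+p[1]*np.sin(a)).round(1),(-p[0]*np.sin(a)+p[1]*np.cos(a)).round(1))
E
```

```text
[ 396.98352572 -263.51594344  158.7414867 ]
L (np.int64(269), np.int64(118)) row x,y 64.4 1.8
M (np.int64(317), np.int64(120)) row x,y 63.9 1.2
S (np.int64(365), np.int64(128)) row x,y 47.6 1.2
```

View pics/topf.png

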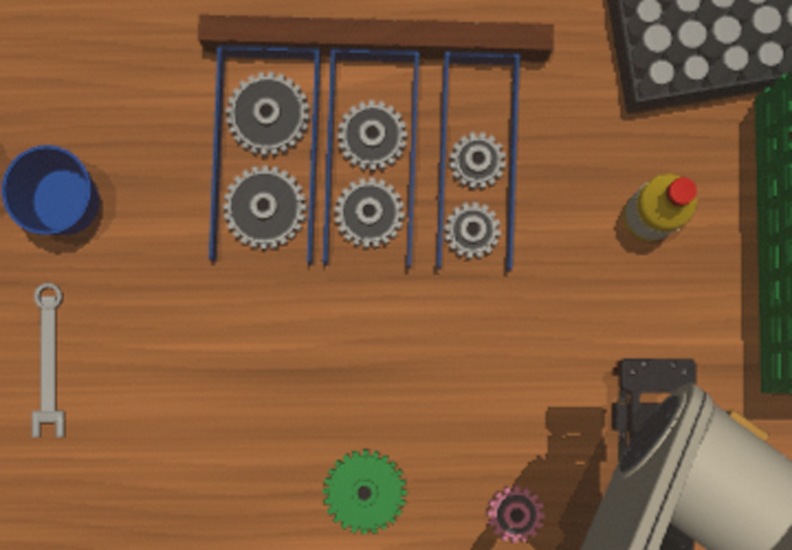

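The top view shows all three loose sprockets wholly inside their own rows. Their hubs are at (269,118), (317,120) and (365,128). The stock sprockets and bystanders look unmoved, and the robot is clear.

```bash
python3 -c "
from workcell import ctrl
print(ctrl.get_obs()['t']); print(ctrl.close_job())"
```

```text
28.7
the job is handed in; nothing more can be done
None
```

All three loose sprockets are in their own rows, and I handed the job in at 28.7 s of the 72 s allowed; no verdict is reported.

I moved the small one first, then the large, then the middle. I dragged each one flat by its hub to its row. The small one also went in gripped. The large and middle ones I pushed in with the fingers loosely around the hub.

**Final top-view check**, in each row's frame (calibration is good to about 2 mm):

| Sprocket | Along row (mm) | Needed at least (mm) | Sideways (mm) | Limit (mm) |
|---|---|---|---|---|
| Large | 64 | 46 | 1.8 | 12 |
| Middle | 64 | 38 | 1.2 | 12 |
| Small | 48 | 30 | 1.2 | 12 |

By eye in that same view, the stock sprockets, spanner, tub, oil bottle and the two look-alikes in view had not moved. The arm partly hid the padlock, and the second green look-alike was out of view. The gripper was about 159 mm above the counter, touching nothing.

**What disagreed on the way:** when I pushed the small and large sprockets forward tightly gripped, the tool fell short and tilted 2 to 3 degrees. I released, levelled and re-gripped each time. The sprockets stayed on the counter as far as the pictures show. The force readings I saw stayed below 10 N, but those were taken only at the end of each move.

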